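# Loupe from behind the bottles

### The job

The loupe has ended up at the back of the maple bench gallery, behind the round bottle, the square bottle and the talc tin. Stand all three of these upright on the enamel tray, then stand the loupe, wide end down, inside the rim of the small turned saucer, and then put each of the three back in the gallery on the very spot where it stood before. Keep everything upright, set things down rather than dropping them, and leave the two low tins in the gallery where they are.

Things in the scene. Friction and masses are not known exactly. Their poses are not given: they have to be found in the camera images.
- loupe: Jeweller's eye loupe in black horn, standing wide end down. Straight round barrel 32 mm in diameter with a brass-ringed lens on top, flaring only in the lowest 9 mm to an eyecup of 40 mm diameter; 40 mm tall, 30 g. Origin at the centre of its underside, z up.
- round_bottle: Round amber glass bottle, 38 mm in diameter up to 50 mm height, then a sloping shoulder and a neck, and a straight black screw cap 26 mm in diameter from 64 to 94 mm height. About 120 g. Origin at the centre of its underside, z up.
- square_bottle: Square amber glass bottle, 36 x 36 mm up to 52 mm height, short round neck, and a straight black screw cap 28 mm in diameter from 60 to 90 mm height. About 120 g. Origin at the centre of its underside, z up; x and y along its sides.
- talc_tin: Tall plain steel shaker tin with paper label, straight cylinder 36 mm in diameter up to 84 mm height, with a low perforated dome up to 93 mm. About 90 g. Origin at the centre of its underside, z up.
- sac_tin: Low round steel tin, 43 mm in diameter, 20 mm tall, beside the loupe in the gallery. It stays there. Origin at the centre of its underside, z up.
- nib_tin: Low oblong dark steel tin, 38 x 42 mm, 21 mm tall, beside the loupe in the gallery. It stays there. Origin at the centre of its underside, z up.
- gallery: Fixed maple gallery, 156 mm along x, 192 mm along y. Floor 12 mm thick; front (-x, to the robot) open; cheeks (y = +-92 mm) rise 36 mm, back board (x = 70 to 78 mm) 57 mm above the bench. The three tall ones stand in any order at x = -43 mm, 46 mm apart along y, on dark rings; behind them the loupe (x about 3 mm) between two low tins (y about +-60 mm). Origin: centre of underside, z up.
- tray: Fixed shallow white enamel tray, the side area: 228 mm along its x, 128 mm along its y (inside 220 x 120 mm), floor 3 mm thick, lip 10 mm high. Empty at the start, to the left or to the right. Origin at the centre of its underside, z up.
- saucer: Fixed small turned saucer of darker wood for the loupe, 80 mm across at the rim and 11 mm high, with a flat round floor 5 mm above the bench, 64 mm across. Empty at the start, on the side away from the tray. Origin at the centre of its underside, z up.
Things that resemble listed ones, but are neither listed nor needed, are in the scene too. What is shaped like the round_bottle but purple is not meant.

How it is judged:
By the outcome, as a careful person would: the job done as asked, in the order asked, and still so for the second after the job is handed in, with the robot touching nothing.
It also fails if it takes over 136 s, if anything falls off the work surface, if the arm or the gripper's body presses on something with over 40 N, if the wrist force passes 120 N, or if a joint passes its speed limit or range.

### The arm

A 6-joint arm with a two-finger parallel gripper is mounted at the origin on the work surface. World frame = base frame: x ahead of the robot, y to its left, z up, the work surface at z = 0. Lengths are in mm, angles in degrees, forces in N, time in s.
With the tool pointing down it reaches from about 350 to 975 mm from the base axis. Payload 7.1 kg.
Tool frame: the origin (TCP) lies midway between the tips of the shut fingers; the grasp point (between the pads) lies 19 mm behind it; z points along the fingers, y is the line along which they close (so a half turn about z gives the same grasp; the last joint's range is limited). The gripper opens to 88 mm and grips with 3 to 60 N. Pads are 20 mm wide; open, the fingers measure 115 mm over their backs; the gripper's body (75 mm by 178 mm) begins 61 mm behind the grasp point.
Start: joints at [-65.833, 24.242, 93.386, -0, 62.372, -1.089], TCP at [266.679, -565.232, 222.675] pointing down, gripper open.
Joint ranges: [-172.04, 172.04], [-51.8, 120.97], [4.93, 147.93], [-75.15, 255.16], [6.16, 154.13], [-145.62, 145.62]. Speed limits (degrees/s): [136.94, 136.94, 172.46, 180, 180, 180].

### API

Orientations are given as [roll, pitch, yaw] about the fixed x, y, z axes, in that order (R = Rz(yaw) Ry(pitch) Rx(roll)).
In Python, from bench import ctrl, snapshot, camera_params, job_done gives the robot as it stands.
- The arm moves only by the shell command python3 -m jog 'ROWS' [FORCE]. ROWS is JSON, a list of rows, each a list of 7 numbers: the shift along the tool's x, y, z in m, then the turn, a rotation vector about the tool's x, y, z in rad, then the closure, from 0 (fully open) to 1 (shut). A call has 1 to 5 rows; each row shifts and turns the commanded pose from where the row before left it, along the tool's axes as they then stand; what a row does not reach is not made up. A row lasts 1/12 s, in which the tool goes at most 41.7 mm and 7.16 degrees, less where a joint would pass 70% of its speed; a pose out of reach is approached as far as the arm can. A call is refused whole if a number of a shift passes 0.0417 or a number of a turn 0.125, either way. A call with a gripper value outside its range is refused whole. The fingers move at their own pace and stop on an object; FORCE is the grip in N (left out, the last holds). Time passes only in rows, so rows that do not move let the fingers close. It gives the time, the measured TCP pose, the force, the opening and the grip force at its end, in the units of the state.
- ctrl.state(): the state, without advancing time (a new reading comes with each control period).
- snapshot(name): name is "side" or "top" or "wrist"; returns the picture (400x640x3 uint8, red, green, blue); there is no depth.
- camera_params(name): a dict with "fx", "fy", "cx", "cy" (pixels), "position" and "orientation" of the camera in the world; the wrist camera has in their place "tool_from_camera" (4x4, takes a point from camera to tool coordinates, whose origin is the TCP and whose axes are the flange's). Camera axes: x right, y up, looking along -z (the intrinsics and any distortion apply to the point x, -y, -z); pixel columns grow to the right and rows downward; lengths in mm; the calibration is good to about 2 mm. A picture is of the moment at which its call begins: read the wrist's pose just before it. camera_params takes no time and is no camera call.
- job_done(): hands the job in; it is judged then, once.
The state is a dict: "time": time; "joints": joint angles; "joint_vel": joint speeds; "joint_efforts": joint torques, N m; "position": TCP position; "ee_rot": TCP orientation; "ft_force": force on the tool from outside, world axes, zero at the start; "torque": the same for the moment, N m; "finger_gap": finger opening in mm; "grip_force": force on a finger pad.
Only numpy, scipy, OpenCV 4.12 (cv2) and the standard library are available. Lean on these libraries where they do the work, as an engineer would, in place of code of your own. Each camera call takes 0.05 s, during which the arm holds its last target. There are 200 camera calls.

## Working session

There is one attempt and no reset: what is moved stays moved. The work goes in short steps, Python scripts to look and compute and a shell command to move; the robot and the scene stay as the last step left them, time stands still between calls to the robot, and variables do not carry over. Pictures are saved under pics/ and viewed, at most 14 in all, crops included, and the job is handed in when it is done.

```bash
ls; mkdir -p pics; python3 - <<'E'
from bench import ctrl,snapshot,camera_params
import cv2
print(ctrl.state())
for n in("side","top","wrist"):
    print(n,camera_params(n))
    cv2.imwrite(f"pics/{n}0.png",snapshot(n)[:,:,::-1])
E
```

```text
pics
{'time': 0.0, 'joints': array([-6.58319442e+01,  2.42835677e+01,  9.34294933e+01,  9.12180135e-04,
        6.23690854e+01, -1.08779078e+00]), 'joint_vel': array([ 0.11840537,  0.08654431,  0.03937206, -0.02876879, -0.05683109,
        0.04812338]), 'joint_efforts': array([ 2.45577894e-04, -5.44630086e+01, -2.73660940e+01,  6.44019339e-02,
        2.28225742e-02, -1.12411969e-04]), 'position': array([ 266.48606831, -564.76709975,  221.92437786]), 'ee_rot': array([-1.79917884e+02, -2.36689412e-03,  2.52554212e+01]), 'ft_force': array([-0.53177428, -0.63871757, -0.10110907]), 'torque': array([ 0.02012504, -0.0130194 ,  0.06082016]), 'grip_force': 0.0, 'finger_gap': 87.75143138036461}
side {'fx': 408.2864723020112, 'fy': 408.2864723020112, 'cx': 320.19604078861727, 'cy': 201.28575416368764, 'position': array([ 483.79627275, -591.78668455,  777.19959877]), 'orientation': array([39.47666199, -0.73687397, -9.61273421])}
top {'fx': 399.40956056493707, 'fy': 399.40956056493707, 'cx': 318.8038247065064, 'cy': 203.5301664363926, 'position': array([488.20119589,   9.15961733, 915.49610725]), 'orientation': array([ 7.87778135e+00,  5.01921850e-02, -9.08006258e+01])}
wrist {'fx': 319.1035726379606, 'fy': 319.1035726379606, 'cx': 313.5520106611391, 'cy': 197.58920621661883, 'tool_from_camera': array([[ 1.03267712e-04,  9.53863070e-01,  3.00241957e-01,
         8.25279828e+01],
       [ 9.99999849e-01,  6.33251359e-05, -5.45131024e-04,
         6.70938254e-02],
       [-5.38993215e-04,  3.00241968e-01, -9.53862920e-01,
        -1.62127589e+02],
       [ 0.00000000e+00,  0.00000000e+00,  0.00000000e+00,
         1.00000000e+00]])}
```

View pics/top0.png

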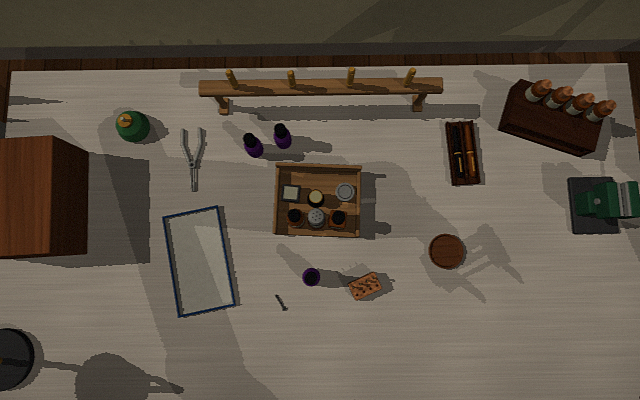

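View pics/side0.png

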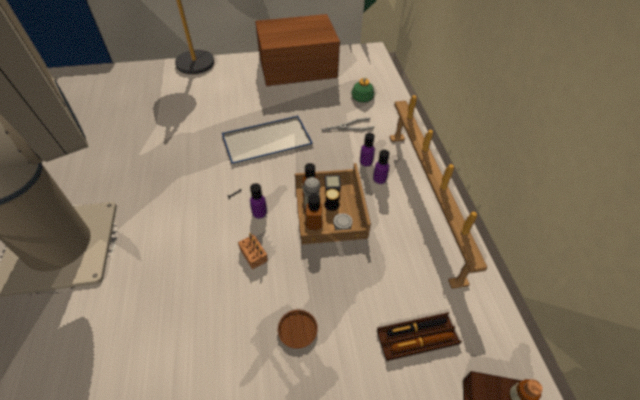

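The top view shows the gallery at about (318,200), with three tall tops at (294,216), (316,217) and (339,217), the loupe at (316,198), the tray at (200,262) and the saucer at (447,251). Things that could be mistaken:
- Purple bottles at (253,145), (282,136) and (311,277).
- Copper jars at the upper right.
- The pen box at (462,153).

Next I'll take a close crop and get coordinates.

```bash
cat > h.py <<'E'
import numpy as np, cv2
from scipy.spatial.transform import Rotation as R
from bench import ctrl,snapshot,camera_params
def cam(n,st=None):
    p=camera_params(n)
    if n=="wrist":
        st=st or ctrl.state(); T=p["tool_from_camera"]; Rt=R.from_euler("xyz",st["ee_rot"],degrees=True).as_matrix()
        return p,Rt@T[:3,:3],Rt@T[:3,3]+st["position"]
    return p,R.from_euler("xyz",p["orientation"],degrees=True).as_matrix(),np.array(p["position"])
def ray(c,u,v):
    p,M,o=c; return M@np.array([(u-p["cx"])/p["fx"],-(v-p["cy"])/p["fy"],-1])
def onz(c,u,v,z):
    d=ray(c,u,v); return (c[2]+d*(z-c[2][2])/d[2])
def proj(c,X):
    p,M,o=c; q=M.T@(np.array(X)-o); return np.array([p["cx"]-p["fx"]*q[0]/q[2],p["cy"]+p["fy"]*q[1]/q[2]])
E
python3 - <<'E'
from h import *
t=cam("top"); np.set_printoptions(precision=1,suppress=True)
for n,u,v,z in [("cap1",294,215,104),("talc",316,217,105),("cap3",339,217,104),("loupe",316,198,52),("sauc",447,251,11),
 ("tray1",164,216,10),("tray2",219,207,10),("tray3",235,305,10),("tray4",179,316,10),("gBL",277,164,57),("gBR",361,165,57),("gFL",274,235,12),("gFR",361,237,12),("purple",311,275,94)]:
    print(n,onz(t,u,v,z))
a=cv2.imread("pics/top0.png")[150:250,255:385]; b=cv2.imread("pics/side0.png")[150:255,280:390]
cv2.imwrite("pics/c.png",np.hstack([cv2.resize(a,(400,400),interpolation=2),cv2.resize(b,(400,400),interpolation=2)]))
E
```

```text
cap1 [577.5  59.3 104. ]
talc [572.7  14.4 105. ]
cap3 [572.1 -32.5 104. ]
loupe [620.   14.2  52. ]
sauc [ 501.5 -278.5   11. ]
tray1 [589.8 361.5  10. ]
tray2 [608.7 236.5  10. ]
tray3 [389.6 196.7  10. ]
tray4 [367.7 319.7  10. ]
gBL [696.1  99.   57. ]
gBR [691.2 -85.7  57. ]
gFL [542.9 110.4  12. ]
gFR [535.6 -86.   12. ]
purple [455.9  26.1  94. ]
```

View pics/c.png

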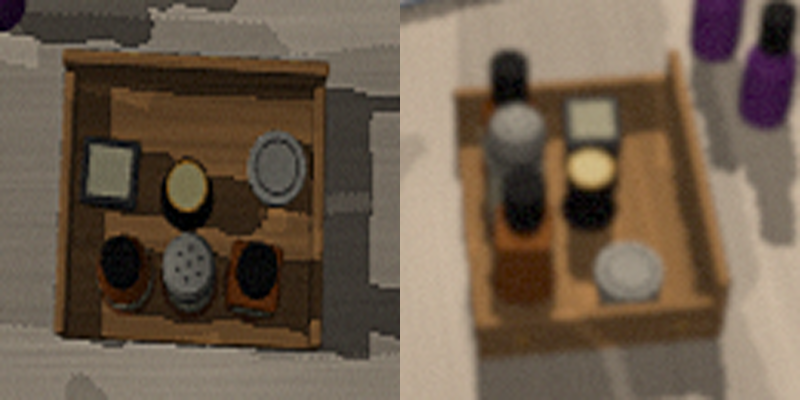

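The crop shows that, left to right in the top view, the row is the round bottle (round shoulder), the talc tin and the square bottle. The loupe with its brass lens is behind them, between the oblong and round tins. I'll turn the tool so the fingers close along the gallery's x, then move over the gallery.

```bash
cat >> h.py <<'E'
def go(X,yaw=None):
    s=ctrl.state(); M=R.from_euler("xyz",s["ee_rot"],degrees=True).as_matrix()
    d=M.T@(np.array(X)-s["position"]); n=int(np.ceil(abs(d).max()/41))
    print("t",round(s["time"],1),"pos",s["position"].round(1),"rot",s["ee_rot"].round(1),"tool d",d.round(1),"rows",n,"each",(d/n/1000).round(4))
E
python3 -m jog '[[0,0,0,0,0,-0.1218,0],[0,0,0,0,0,-0.1218,0],[0,0,0,0,0,-0.1218,0],[0,0,0,0,0,-0.1218,0],[0,0,0,0,0,-0.1218,0]]'
python3 -m jog '[[0,0,0,0,0,-0.1218,0],[0,0,0,0,0,-0.1218,0],[0,0,0,0,0,-0.1218,0],[0,0,0,0,0,-0.1218,0],[0,0,0,0,0,0,0]]'
python3 -c "
from h import *
go([590,-10,260])"
```

```text
time: 0.57
position: [266.6, -565.0, 222.3]
ee_rot: [-180.0, -0.0, 60.5]
ft_force: [-0.2, 0.3, -1.1]
finger_gap: 87.7
grip_force: 0.0
time: 0.98
position: [266.6, -565.0, 222.4]
ee_rot: [-180.0, -0.0, 88.3]
ft_force: [-0.1, 0.6, 0.6]
finger_gap: 87.7
grip_force: 0.0
t 1.0 pos [ 266.6 -565.   222.4] rot [-180.    -0.    88.3] tool d [564.3 306.9 -37.4] rows 14 each [ 0.0403  0.0219 -0.0027]
```

```bash

python3 -m jog '[[0.0353,0.0192,-0.0024,0,0,0,0],[0.0353,0.0192,-0.0024,0,0,0,0],[0.0353,0.0192,-0.0024,0,0,0,0],[0.0353,0.0192,-0.0024,0,0,0,0],[0.0353,0.0192,-0.0024,0,0,0,0]]' >/dev/null
python3 -m jog '[[0.0353,0.0192,-0.0024,0,0,0,0],[0.0353,0.0192,-0.0024,0,0,0,0],[0.0353,0.0192,-0.0024,0,0,0,0],[0.0353,0.0192,-0.0024,0,0,0,0],[0.0353,0.0192,-0.0024,0,0,0,0]]' >/dev/null
python3 -m jog '[[0.0353,0.0192,-0.0024,0,0,0,0],[0.0353,0.0192,-0.0024,0,0,0,0],[0.0353,0.0192,-0.0024,0,0,0,0],[0.0353,0.0192,-0.0024,0,0,0,0],[0.0353,0.0192,-0.0024,0,0,0,0]]' >/dev/null
python3 -m jog '[[0.0353,0.0192,-0.0024,0,0,0,0],[0,0,0,0,0,0,0],[0,0,0,0,0,0,0]]'
python3 - <<'E'
from h import *
s=ctrl.state(); cv2.imwrite("pics/w1.png",snapshot("wrist")[:,:,::-1])
import pickle; pickle.dump(s,open("s1.pkl","wb")); print(s["position"],s["ee_rot"])
E
```

```text
time: 2.48
position: [593.3, -9.3, 260.8]
ee_rot: [-180.0, 0.0, 88.1]
ft_force: [0.4, -0.1, -0.7]
finger_gap: 87.9
grip_force: 0.0
[593.31320413  -9.3331917  260.76363893] [-1.79986732e+02  3.31088441e-03  8.80756323e+01]
```

View pics/w1.png

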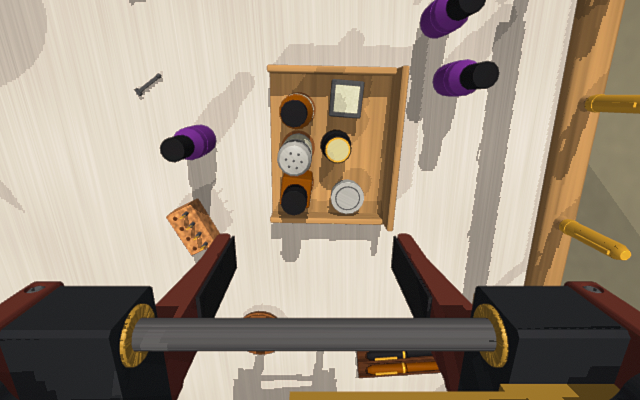

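The wrist view shows the caps at about (294,111) for the round bottle and (293,197) for the square one. The talc dome is at (295,155) and the loupe lens at (337,150). I'll localise them with masks.

```bash
python3 - <<'E'
from h import *
import pickle; np.set_printoptions(precision=1,suppress=True)
s=pickle.load(open("s1.pkl","rb")); c=cam("wrist",s); I=cv2.imread("pics/w1.png"); H=cv2.cvtColor(I,cv2.COLOR_BGR2HSV)
def blobs(m,name,box,z,a0):
    k=np.zeros_like(m); x0,y0,x1,y1=box; k[y0:y1,x0:x1]=m[y0:y1,x0:x1]
    for q in cv2.findContours(k,0,2)[0]:
        if cv2.contourArea(q)>a0:
            (u,v),r=cv2.minEnclosingCircle(q); print(name,(u,v),r,"rect",cv2.boundingRect(q),onz(c,u,v,z))
dark=((I.max(2)<45)*255).astype('uint8')
blobs(dark,"cap r",(270,85,322,135),106,50); blobs(dark,"cap s",(270,175,322,220),102,50)
gray=((H[...,1]<40)&(H[...,2]>90)).astype('uint8')*255
blobs(gray,"talc",(272,130,316,185),100,50)
yel=((H[...,0]>18)&(H[...,0]<32)&(H[...,1]>80)&(H[...,2]>150)).astype('uint8')*255
blobs(yel,"lens",(318,130,360,168),52,50)
blobs(dark,"loupe dark",(316,125,360,170),52,50)
for n,u,v,z in [("gal FL",268,66,36),("FR",270,221,36),("BL top",408,67,57),("BR top",394,230,57)]: print(n,onz(c,u,v,z))
# expected: corners of gallery
cv2.imwrite("pics/w1c.png",cv2.resize(I[60:235,260:415],None,fx=3.4,fy=3.4,interpolation=cv2.INTER_CUBIC))
E
```

```text
cap r (293.77777099609375, 113.22222137451172) 13.291238784790039 rect (281, 101, 26, 26) [576.3  59.  106. ]
cap s (294.2368469238281, 199.2894744873047) 15.062527656555176 rect (281, 185, 26, 30) [572. -29. 102.]
talc (295.23712158203125, 156.94329833984375) 18.63709259033203 rect (277, 140, 35, 36) [575.2  15.6 100. ]
lens (337.72222900390625, 149.4629669189453) 12.557920455932617 rect (326, 138, 24, 25) [622.   14.2  52. ]
loupe dark (335.0, 144.5) 15.239850997924805 rect (321, 130, 30, 27) [618.9  20.   52. ]
gal FL [545.7 108.2  36. ]
FR [534.  -78.6  36. ]
BL top [697.3 100.4  57. ]
BR top [690.4 -87.5  57. ]
```

View pics/w1c.png

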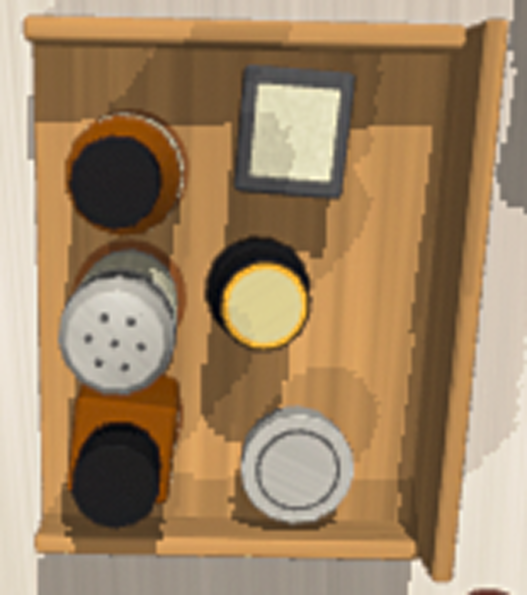

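```bash
python3 -c "
from h import *
go([576.3,59.5,130])"
```

```text
t 2.5 pos [592.5 -10.6 260.6] rot [-179.9    0.    88. ] tool d [ 69.6 -18.5 130.6] rows 4 each [ 0.0174 -0.0046  0.0326]
```

```bash
python3 -m jog '[[0.0174,-0.0045,0.0326,0,0,0,0],[0.0174,-0.0045,0.0326,0,0,0,0],[0.0174,-0.0045,0.0326,0,0,0,0],[0.0174,-0.0045,0.0326,0,0,0,0],[0,0,0,0,0,0,0]]' 20
python3 -c "
from h import *
go([576.3,59.5,75])"
```

```text
time: 2.95
position: [571.5, 59.1, 124.9]
ee_rot: [-179.4, 0.1, 88.0]
ft_force: [-2.3, 0.4, -0.1]
finger_gap: 87.8
grip_force: 0.0
t 3.0 pos [571.5  59.1 124.9] rot [-1.794e+02  1.000e-01  8.800e+01] tool d [ 0.6  5.3 49.8] rows 2 each [0.0003 0.0027 0.0249]
```

```bash
python3 -m jog '[[0,0,0,0,0,0,0],[0,0,0,0,0,0,0],[0,0,0,0,0,0,0]]'
python3 -c "
from h import *
go([576.3,59.5,75])"
```

```text
time: 3.2
position: [578.7, 57.8, 132.8]
ee_rot: [179.8, -0.0, 87.9]
ft_force: [0.5, -0.1, 0.6]
finger_gap: 87.8
grip_force: 0.0
t 3.2 pos [578.7  57.8 132.8] rot [179.8  -0.   87.9] tool d [ 1.6 -2.7 57.8] rows 2 each [ 0.0008 -0.0013  0.0289]
```

```bash
python3 -m jog '[[0,0,0.018,0,0,0,0],[0,0,0.018,0,0,0,0],[0,0,0.012,0,0,0,0],[0,0,0.006,0,0,0,0],[0,0,0,0,0,0,0]]'
python3 -m jog '[[0,0,0,0,0,0,0],[0,0,0,0,0,0,0],[0,0,0,0,0,0,0],[0,0,0,0,0,0,0]]'
python3 -c "
from h import *
go([576.3,59.5,75])"
```

```text
time: 3.62
position: [577.0, 58.5, 76.3]
ee_rot: [-180.0, 0.0, 88.0]
ft_force: [-0.3, -0.1, 0.0]
finger_gap: 87.7
grip_force: 0.0
time: 3.95
position: [577.6, 59.1, 77.4]
ee_rot: [179.9, -0.0, 88.1]
ft_force: [0.2, -0.8, 0.2]
finger_gap: 87.8
grip_force: 0.0
t 4.0 pos [577.6  59.1  77.4] rot [179.9  -0.   88.1] tool d [ 0.4 -1.4  2.4] rows 1 each [ 0.0004 -0.0014  0.0024]
```

```bash
python3 -m jog '[[0,-0.001,0.002,0,0,0,0],[0,0,0,0,0,0,0.5],[0,0,0,0,0,0,0.7],[0,0,0,0,0,0,1],[0,0,0,0,0,0,1]]' 20
python3 -m jog '[[0,0,0,0,0,0,1],[0,0,0,0,0,0,1],[0,0,0,0,0,0,1],[0,0,0,0,0,0,1]]'
python3 - <<'E'
from h import *
go([576.3,59.5,75])
cv2.imwrite("pics/w2.png",snapshot("wrist")[:,:,::-1])
E
```

```text
time: 4.37
position: [576.1, 59.1, 74.7]
ee_rot: [-180.0, -0.0, 88.1]
ft_force: [0.8, 0.5, -0.3]
finger_gap: 64.5
grip_force: 0.0
time: 4.7
position: [576.2, 59.1, 74.7]
ee_rot: [180.0, -0.0, 88.1]
ft_force: [-0.4, 0.3, 0.4]
finger_gap: 38.0
grip_force: 0.0
t 4.7 pos [576.2  59.1  74.7] rot [180.   -0.   88.1] tool d [ 0.4  0.1 -0.3] rows 1 each [ 0.0004  0.0001 -0.0003]
```

View pics/w2.png

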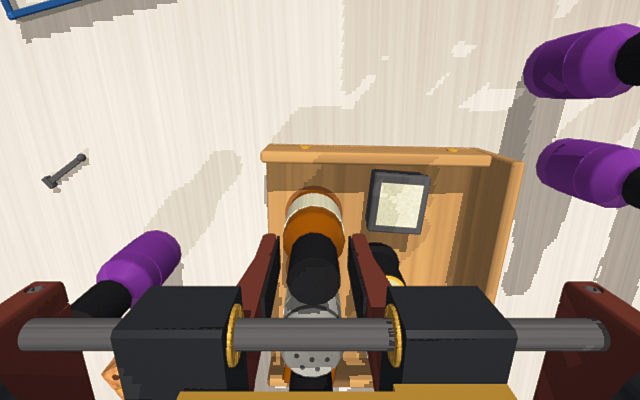

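The cap is centred between the fingers, at column 315 of about 272–352. I'll finish the grip and lift.

```bash
python3 -m jog '[[0,0,0,0,0,0,1],[0,0,0,0,0,0,1],[0,0,0,0,0,0,1],[0,0,0,0,0,0,1]]' 20
python3 -m jog '[[0,0,-0.005,0,0,0,1],[0,0,-0.015,0,0,0,1],[0,0,-0.02,0,0,0,1],[0,0,-0.02,0,0,0,1],[0,0,-0.01,0,0,0,1]]'
python3 -c "
from h import *
go([541,325,140])"
```

```text
time: 5.08
position: [576.2, 59.1, 74.7]
ee_rot: [-180.0, 0.0, 88.1]
ft_force: [-0.9, -0.0, 0.1]
finger_gap: 25.8
grip_force: 20.0
time: 5.5
position: [577.1, 59.2, 146.9]
ee_rot: [179.9, -0.0, 88.1]
ft_force: [-0.0, 0.3, -1.0]
finger_gap: 25.5
grip_force: 20.0
t 5.5 pos [577.1  59.2 146.9] rot [179.9  -0.   88.1] tool d [264.5 -45.    6.9] rows 7 each [ 0.0378 -0.0064  0.001 ]
```

```bash
python3 -m jog '[[0.015,-0.0025,0,0,0,0,1],[0.03,-0.005,0,0,0,0,1],[0.036,-0.006,0,0,0,0,1],[0.036,-0.006,0,0,0,0,1],[0.036,-0.006,0,0,0,0,1]]' >/dev/null
python3 -m jog '[[0.036,-0.006,0,0,0,0,1],[0.036,-0.006,0,0,0,0,1],[0.026,-0.0045,0,0,0,0,1],[0.013,-0.003,0,0,0,0,1],[0,0,0,0,0,0,1]]' >/dev/null
python3 -m jog '[[0,0,0,0,0,0,1],[0,0,0,0,0,0,1],[0,0,0,0,0,0,1]]'
python3 - <<'E'
from h import *
go([541,325,67]); cv2.imwrite("pics/top2.png",cv2.resize(snapshot("top")[120:330,150:380,::-1],None,fx=2.6,fy=2.6))
E
```

```text
time: 6.58
position: [540.3, 322.9, 144.5]
ee_rot: [-180.0, 0.0, 88.0]
ft_force: [-0.2, 0.9, -3.1]
finger_gap: 25.6
grip_force: 20.0
t 6.6 pos [540.3 322.9 144.5] rot [-180.    0.   88.] tool d [ 2.2  0.7 77.5] rows 2 each [0.0011 0.0004 0.0388]
```

View pics/top2.png

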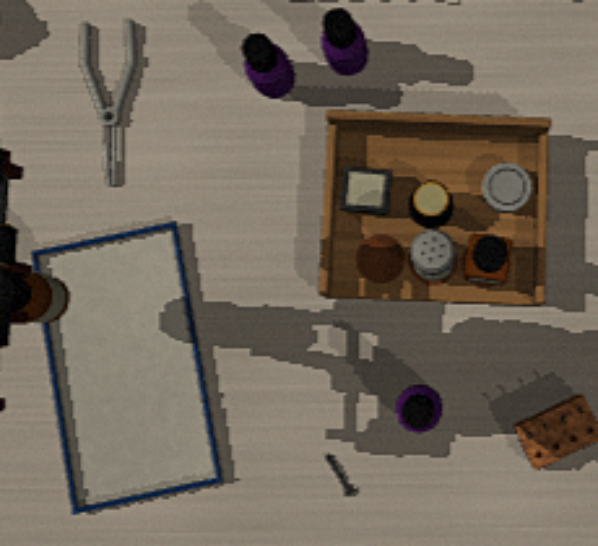

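The top view shows the bottle lifted, hanging toward the tray's left edge, and its dark ring bare at (380,258) in the crop. I'll shift about 8 mm inward for margin and lower it.

```bash
python3 -m jog '[[-0.0075,0.0025,0.015,0,0,0,1],[0,0,0.025,0,0,0,1],[0,0,0.02,0,0,0,1],[0,0,0.008,0,0,0,1],[0,0,0,0,0,0,1]]' >/dev/null
python3 -m jog '[[0,0,0,0,0,0,1],[0,0,0,0,0,0,1],[0,0,0,0,0,0,1]]'
python3 -c "
from h import *
go([543,315,65.7])"
```

```text
time: 7.3
position: [543.3, 317.2, 78.1]
ee_rot: [179.9, -0.1, 88.1]
ft_force: [0.0, -0.2, -1.0]
finger_gap: 25.6
grip_force: 20.0
t 7.3 pos [543.3 317.2  78.1] rot [ 1.799e+02 -1.000e-01  8.810e+01] tool d [-2.3 -0.3 12.4] rows 1 each [-0.0023 -0.0003  0.0124]
```

```bash
python3 -m jog '[[-0.002,0,0.005,0,0,0,1],[0,0,0.004,0,0,0,1],[0,0,0.002,0,0,0,1],[0,0,0,0,0,0,1],[0,0,0,0,0,0,1]]'
python3 -m jog '[[0,0,0.0005,0,0,0,1],[0,0,0.0005,0,0,0,1],[0,0,0,0,0,0,1],[0,0,0,0,0,0,1]]'
```

```text
time: 7.72
position: [542.2, 314.9, 65.6]
ee_rot: [-180.0, 0.0, 88.1]
ft_force: [-0.8, -0.9, -1.2]
finger_gap: 25.9
grip_force: 20.0
time: 8.05
position: [542.3, 315.0, 65.5]
ee_rot: [180.0, -0.0, 88.1]
ft_force: [-3.0, -0.3, 6.7]
finger_gap: 25.8
grip_force: 20.0
```

```bash
python3 -m jog '[[0,0,0,0,0,0,0.4],[0,0,0,0,0,0,0.4],[0,0,0,0,0,0,0.4],[0,0,-0.005,0,0,0,0.2],[0,0,-0.015,0,0,0,0]]'
python3 -m jog '[[0,0,-0.025,0,0,0,0],[0,0,-0.02,0,0,0,0],[0,0,-0.007,0,0,0,0],[0,0,0,0,0,0,0],[0,0,0,0,0,0,0]]'
python3 -c "
from h import *
go([575,14.5,137])"
```

```text
time: 8.47
position: [540.9, 314.1, 83.0]
ee_rot: [-179.8, 0.1, 88.1]
ft_force: [-0.5, -0.7, 0.5]
finger_gap: 55.6
grip_force: 0.0
time: 8.88
position: [542.2, 314.8, 136.5]
ee_rot: [180.0, -0.0, 88.1]
ft_force: [-0.0, -0.2, -0.4]
finger_gap: 86.9
grip_force: 0.0
t 8.9 pos [542.2 314.8 136.5] rot [180.   -0.   88.1] tool d [-299.    43.    -0.5] rows 8 each [-0.0374  0.0054 -0.0001]
```

```bash
python3 -m jog '[[-0.015,0.002,0,0,0,0,0],[-0.03,0.0043,0,0,0,0,0],[-0.037,0.0053,0,0,0,0,0],[-0.037,0.0053,0,0,0,0,0],[-0.037,0.0053,0,0,0,0,0]]' >/dev/null
python3 -m jog '[[-0.037,0.0053,0,0,0,0,0],[-0.037,0.0053,0,0,0,0,0],[-0.037,0.0053,0,0,0,0,0],[-0.022,0.0032,0,0,0,0,0],[-0.01,0.0015,0,0,0,0,0]]' >/dev/null
python3 -m jog '[[0,0,0,0,0,0,0],[0,0,0,0,0,0,0],[0,0,0,0,0,0,0],[0,0,0,0,0,0,0]]'
python3 - <<'E'
from h import *
import pickle
go([575,14.5,66]); s=ctrl.state(); I=snapshot("wrist")[:,:,::-1]; cv2.imwrite("pics/w3.png",I); pickle.dump(s,open("s3.pkl","wb"))
E
```

```text
time: 10.05
position: [574.6, 16.0, 136.4]
ee_rot: [-180.0, -0.0, 88.2]
ft_force: [-0.7, -0.3, -0.7]
finger_gap: 88.0
grip_force: 0.0
t 10.1 pos [574.6  16.  136.4] rot [-180.    -0.    88.2] tool d [-1.5  0.5 70.4] rows 2 each [-0.0007  0.0002  0.0352]
```

View pics/w3.png

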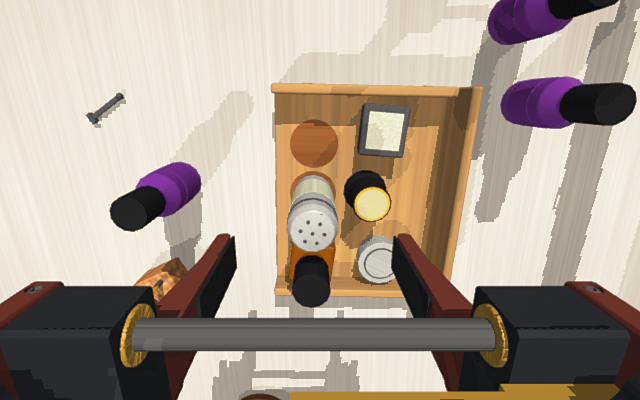

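Ring 1 is bare at (313,143), the talc top is at (312,225) and the loupe lens is at (373,204).

```bash
python3 - <<'E'
from h import *
import pickle
s=pickle.load(open("s3.pkl","rb")); c=cam("wrist",s)
print("ring",onz(c,313.5,143.5,12),"talc",onz(c,312,226,98),"cap",onz(c,311,284,102),"lens",onz(c,373,204,52),"ringtalc top",onz(c,312.5,172,12), "expected ring px edges")
E
```

```text
ring [575.67262358  58.9904437   12.        ] talc [573.33678418  15.24696764  98.        ] cap [571.23404619 -27.20556897 102.        ] lens [622.78569847  13.91126395  52.        ] ringtalc top [573.92203103  32.98760031  12.        ] expected ring px edges
```

```bash
python3 -m jog '[[-0.002,-0.0003,0.01,0,0,0,0],[0,0,0.02,0,0,0,0],[0,0,0.02,0,0,0,0.2],[0,0,0.014,0,0,0,0.3],[0,0,0.006,0,0,0,0.4]]' >/dev/null
python3 -m jog '[[0,0,0,0,0,0,0.45],[0,0,0,0,0,0,0.45],[0,0,0,0,0,0,0.45],[0,0,0,0,0,0,0.45],[0,0,0,0,0,0,1]]'
python3 -m jog '[[0,0,0,0,0,0,1],[0,0,0,0,0,0,1],[0,0,0,0,0,0,1]]' 20
```

```text
time: 10.93
position: [575.2, 12.6, 67.6]
ee_rot: [179.9, -0.0, 88.1]
ft_force: [-0.3, -0.1, -0.0]
finger_gap: 44.4
grip_force: 0.0
time: 11.18
position: [574.9, 12.6, 67.2]
ee_rot: [180.0, -0.0, 88.1]
ft_force: [-0.9, -0.1, 3.4]
finger_gap: 35.4
grip_force: 19.9
```

```bash
python3 -m jog '[[0,0,-0.006,0,0,0,1],[0,0,-0.018,0,0,0,1],[0,0,-0.024,0,0,0,1],[0,0,-0.014,0,0,0,1],[0,0,-0.006,0,0,0,1]]'
python3 -m jog '[[0.014,-0.005,0,0,0,0,1],[0.028,-0.01,0,0,0,0,1],[0.036,-0.013,0,0,0,0,1],[0.036,-0.013,0,0,0,0,1],[0.036,-0.013,0,0,0,0,1]]' >/dev/null
python3 -m jog '[[0.036,-0.013,0,0,0,0,1],[0.034,-0.012,0,0,0,0,1],[0.024,-0.0086,0,0,0,0,1],[0.013,-0.0047,0,0,0,0,1],[0.006,-0.002,0,0,0,0,1]]' >/dev/null
python3 -m jog '[[0,0,0,0,0,0,1],[0,0,0,0,0,0,1],[0,0,0,0,0,0,1],[0,0,0,0,0,0,1]]'
python3 -c "
from h import *
go([489,279,58.2])"
```

```text
time: 11.6
position: [575.7, 12.6, 137.1]
ee_rot: [179.8, -0.0, 88.1]
ft_force: [-0.3, -0.7, -0.2]
finger_gap: 35.0
grip_force: 19.9
time: 12.77
position: [489.6, 277.3, 134.6]
ee_rot: [-180.0, 0.0, 88.0]
ft_force: [-1.0, -0.4, -0.8]
finger_gap: 35.6
grip_force: 19.9
t 12.8 pos [489.6 277.3 134.6] rot [-180.    0.   88.] tool d [ 1.7 -0.7 76.4] rows 2 each [ 0.0008 -0.0003  0.0382]
```

```bash
python3 -m jog '[[0,0,0.01,0,0,0,1],[0,0,0.02,0,0,0,1],[0,0,0.022,0,0,0,1],[0,0,0.012,0,0,0,1],[0,0,0.006,0,0,0,1]]' >/dev/null
python3 -m jog '[[0,0,0.003,0,0,0,1],[0,0,0.001,0,0,0,1],[0,0,0,0,0,0,1],[0,0,0,0,0,0,1],[0,0,0,0,0,0,1]]'
```

```text
time: 13.6
position: [489.8, 279.0, 61.5]
ee_rot: [179.9, -0.0, 88.1]
ft_force: [-0.0, -0.0, 0.3]
finger_gap: 35.1
grip_force: 19.9
```

Descend the last 3.3 mm until contact.

```bash
python3 -m jog '[[0,0,0.0015,0,0,0,1],[0,0,0.001,0,0,0,1],[0,0,0.0006,0,0,0,1],[0,0,0,0,0,0,1],[0,0,0,0,0,0,1]]'
python3 -m jog '[[0,0,0.0005,0,0,0,1],[0,0,0,0,0,0,1],[0,0,0,0,0,0,1]]'
```

```text
time: 14.02
position: [489.4, 278.8, 58.1]
ee_rot: [180.0, -0.0, 88.1]
ft_force: [-1.6, 0.1, 5.8]
finger_gap: 35.4
grip_force: 19.9
time: 14.27
position: [489.3, 278.9, 58.0]
ee_rot: [180.0, -0.0, 88.1]
ft_force: [-3.6, -0.5, 9.5]
finger_gap: 35.3
grip_force: 20.0
```

```bash
python3 -m jog '[[0,0,0,0,0,0,0.4],[0,0,0,0,0,0,0.4],[0,0,0,0,0,0,0.3],[0,0,-0.005,0,0,0,0.2],[0,0,-0.02,0,0,0,0.2]]'
python3 -m jog '[[0,0,-0.025,0,0,0,0.2],[0,0,-0.02,0,0,0,0.2],[0,0,-0.008,0,0,0,0.2],[-0.014,0.0042,0,0,0,0,0.2],[-0.028,0.0085,0,0,0,0,0.2]]' >/dev/null
python3 -m jog '[[-0.036,0.011,0,0,0,0,0.2],[-0.036,0.011,0,0,0,0,0.2],[-0.036,0.011,0,0,0,0,0.2],[-0.036,0.011,0,0,0,0,0.2],[-0.036,0.011,0,0,0,0,0.2]]' >/dev/null
python3 -m jog '[[-0.036,0.011,0,0,0,0,0.2],[-0.026,0.008,0,0,0,0,0.2],[-0.014,0.0042,0,0,0,0,0.2],[-0.0095,0.003,0,0,0,0,0.2],[0,0,0,0,0,0,0.2]]' >/dev/null
python3 -m jog '[[0,0,0,0,0,0,0.2],[0,0,0,0,0,0,0.2],[0,0,0,0,0,0,0.2]]'
python3 -c "
from h import *
import pickle
go([572.2,-32,70]); s=ctrl.state(); I=snapshot('wrist')[:,:,::-1]; cv2.imwrite('pics/w4.png',I); pickle.dump(s,open('s4.pkl','wb'))"
```

```text
time: 14.68
position: [487.4, 277.6, 80.0]
ee_rot: [-179.7, 0.2, 88.1]
ft_force: [-0.6, -0.9, -1.0]
finger_gap: 65.4
grip_force: 0.0
time: 16.18
position: [572.3, -30.4, 135.0]
ee_rot: [-180.0, -0.0, 88.2]
ft_force: [0.2, -0.7, -0.1]
finger_gap: 70.2
grip_force: 0.0
t 16.2 pos [572.3 -30.4 135. ] rot [-180.    -0.    88.2] tool d [-1.6 -0.  65. ] rows 2 each [-0.0008 -0.      0.0325]
```

View pics/w4.png

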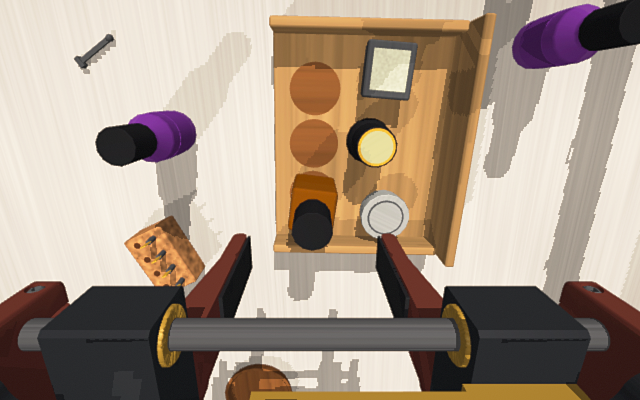

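Rings 1 and 2 are bare at (315,88) and (313,143). The square cap is at (312,231), between the fingers.

```bash
python3 - <<'E'
from h import *
import pickle
s=pickle.load(open("s4.pkl","rb")); c=cam("wrist",s); I=cv2.imread("pics/w4.png")
print("ring1",onz(c,315,88.5,12),"ring2",onz(c,313.7,143.3,12),"cap",onz(c,312,231,102),"lens",onz(c,376.5,146.5,52))
E
python3 -m jog '[[-0.001,0,0.01,0,0,0,0.3],[0,0,0.02,0,0,0,0.4],[0,0,0.02,0,0,0,0.45],[0,0,0.01,0,0,0,0.45],[0,0,0.004,0,0,0,0.45]]' >/dev/null
python3 -m jog '[[0,0,0,0,0,0,0.45],[0,0,0,0,0,0,0.45],[0,0,0,0,0,0,0.45],[0,0,0,0,0,0,0.45]]'
```

```text
ring1 [576.12509856  59.00986412  12.        ] ring2 [573.55669266  12.94722972  12.        ] cap [570.99990789 -32.49485899 102.        ] lens [621.78345912  14.45953529  52.        ]
time: 16.98
position: [573.4, -32.9, 72.0]
ee_rot: [179.9, 0.0, 88.1]
ft_force: [0.1, -0.5, 0.1]
finger_gap: 48.5
grip_force: 0.0
```

```bash
python3 -m jog '[[0,-0.0017,0.001,0,0,0,0.5],[0,0,0,0,0,0,1],[0,0,0,0,0,0,1],[0,0,0,0,0,0,1],[0,0,0,0,0,0,1]]' 20
python3 -m jog '[[0,0,0,0,0,0,1],[0,0,0,0,0,0,1]]'
```

```text
time: 17.4
position: [571.0, -32.8, 70.3]
ee_rot: [180.0, 0.0, 88.1]
ft_force: [0.0, -0.7, 1.4]
finger_gap: 27.6
grip_force: 20.0
time: 17.57
position: [571.0, -32.8, 70.3]
ee_rot: [180.0, -0.0, 88.1]
ft_force: [-0.4, -0.7, 2.9]
finger_gap: 27.5
grip_force: 20.0
```

```bash
python3 -m jog '[[0,0,-0.006,0,0,0,1],[0,0,-0.018,0,0,0,1],[0,0,-0.024,0,0,0,1],[0,0,-0.014,0,0,0,1],[0,0,-0.003,0,0,0,1]]' >/dev/null
python3 -m jog '[[0.012,-0.0065,0,0,0,0,1],[0.024,-0.013,0,0,0,0,1],[0.034,-0.0184,0,0,0,0,1],[0.034,-0.0184,0,0,0,0,1],[0.034,-0.0184,0,0,0,0,1]]' >/dev/null
python3 -m jog '[[0.034,-0.0184,0,0,0,0,1],[0.034,-0.0184,0,0,0,0,1],[0.030,-0.0162,0,0,0,0,1],[0.02,-0.0108,0,0,0,0,1],[0.0124,-0.0067,0,0,0,0,1]]' >/dev/null
python3 -m jog '[[0,0,0,0,0,0,1],[0,0,0,0,0,0,1],[0,0,0,0,0,0,1],[0,0,0,0,0,0,1]]'
python3 -c "
from h import *
go([435,240,61.3])"
```

```text
time: 19.15
position: [434.8, 239.6, 134.7]
ee_rot: [-180.0, 0.0, 88.0]
ft_force: [0.4, 1.2, -1.5]
finger_gap: 27.8
grip_force: 20.0
t 19.1 pos [434.8 239.6 134.7] rot [-180.    0.   88.] tool d [ 0.5  0.2 73.4] rows 2 each [0.0002 0.0001 0.0367]
```

```bash
python3 -m jog '[[0,0,0.01,0,0,0,1],[0,0,0.02,0,0,0,1],[0,0,0.022,0,0,0,1],[0,0,0.012,0,0,0,1],[0,0,0.005,0,0,0,1]]' >/dev/null
python3 -m jog '[[0,0,0.002,0,0,0,1],[0,0,0,0,0,0,1],[0,0,0,0,0,0,1],[0,0,0,0,0,0,1]]'
```

```text
time: 19.9
position: [435.5, 240.5, 64.8]
ee_rot: [179.9, -0.0, 88.1]
ft_force: [0.6, -0.3, -1.4]
finger_gap: 27.5
grip_force: 20.0
```

```bash
python3 -m jog '[[0,0,0.0015,0,0,0,1],[0,0,0.001,0,0,0,1],[0,0,0.0006,0,0,0,1],[0,0,0,0,0,0,1],[0,0,0,0,0,0,1]]'
python3 -m jog '[[0,0,0.0004,0,0,0,1],[0,0,0,0,0,0,1],[0,0,0,0,0,0,1]]'
```

```text
time: 20.32
position: [435.1, 240.5, 61.3]
ee_rot: [180.0, -0.0, 88.1]
ft_force: [0.2, -0.4, 2.8]
finger_gap: 27.3
grip_force: 20.0
time: 20.57
position: [435.2, 240.5, 61.2]
ee_rot: [180.0, -0.0, 88.1]
ft_force: [-1.6, -1.0, 7.3]
finger_gap: 27.5
grip_force: 20.0
```

```bash
python3 -m jog '[[0,0,0,0,0,0,0.4],[0,0,0,0,0,0,0.4],[0,0,0,0,0,0,0.4],[0,0,-0.005,0,0,0,0.3],[0,0,-0.02,0,0,0,0.3]]'
python3 -m jog '[[0,0,-0.025,0,0,0,0.3],[0,0,-0.018,0,0,0,0.3],[0,0,-0.006,0,0,0,0.3],[-0.011,0.0097,0,0,0,0,0.3],[-0.022,0.0194,0,0,0,0,0.3]]' >/dev/null
python3 -m jog '[[-0.028,0.0248,0,0,0,0,0.3],[-0.028,0.0248,0,0,0,0,0.3],[-0.028,0.0248,0,0,0,0,0.3],[-0.028,0.0248,0,0,0,0,0.3],[-0.028,0.0248,0,0,0,0,0.3]]' >/dev/null
python3 -m jog '[[-0.022,0.0194,0,0,0,0,0.3],[-0.014,0.0124,0,0,0,0,0.3],[-0.0107,0.0095,0,0,0,0,0.3],[0,0,0,0,0,0,0.3],[0,0,0,0,0,0,0.3]]' >/dev/null
python3 -m jog '[[0,0,0,0,0,0,0.3],[0,0,0,0,0,0,0.3],[0,0,0,0,0,0,0.3]]'
python3 - <<'E'
from h import *
import pickle
go([622,14.3,60]); s=ctrl.state(); I=snapshot('wrist')[:,:,::-1].copy(); cv2.imwrite('pics/w5.png',I); pickle.dump(s,open('s5.pkl','wb'))
H=cv2.cvtColor(I,cv2.COLOR_BGR2HSV); c=cam("wrist",s)
m=((H[...,0]>18)&(H[...,0]<34)&(H[...,1]>60)&(H[...,2]>150)).astype('uint8')*255
for q in cv2.findContours(m,0,2)[0]:
    if cv2.contourArea(q)>300: (u,v),r=cv2.minEnclosingCircle(q); print(u,v,r,onz(c,u,v,52))
t=snapshot("top")[:,:,::-1]; cv2.imwrite("pics/m.png",np.hstack([I[60:340,170:510],cv2.resize(t[190:330,150:320],(340,280))]))
E
```

```text
time: 20.98
position: [433.1, 239.4, 83.9]
ee_rot: [-179.7, 0.1, 88.1]
ft_force: [-0.6, -0.3, -0.5]
finger_gap: 57.5
grip_force: 0.0
time: 22.48
position: [621.1, 15.3, 134.6]
ee_rot: [-180.0, -0.0, 88.1]
ft_force: [-0.7, 0.3, 0.5]
finger_gap: 61.3
grip_force: 0.0
t 22.5 pos [621.1  15.3 134.6] rot [-180.    -0.    88.1] tool d [-1.   1.  74.6] rows 2 each [-0.0005  0.0005  0.0373]
399.5 398.0 169.5030517578125 [ 700.27210817 -192.37515568   52.        ]
314.6082763671875 205.28916931152344 17.91291618347168 [621.63684226  14.25943343  52.        ]
```

View pics/m.png

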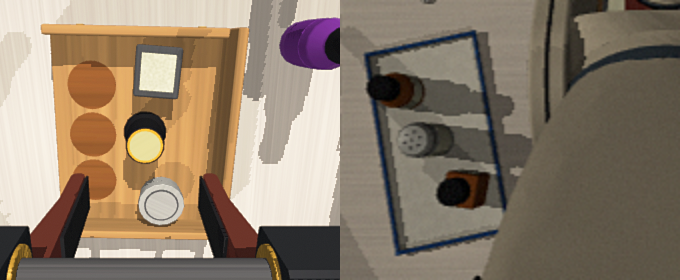

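All three stand inside the tray, and all three rings are bare. The loupe is centred under the fingers, with its lens at (315,205), so I'll descend on it.

```bash
python3 -m jog '[[-0.001,0.0005,0.012,0,0,0,0.3],[0,0,0.022,0,0,0,0.3],[0,0,0.028,0,0,0,0.3],[0,0,0.02,0,0,0,0.3],[0,0,0.012,0,0,0,0.4]]' >/dev/null
python3 -m jog '[[0,0,0.008,0,0,0,0.45],[0,0,0.004,0,0,0,0.45],[0,0,0,0,0,0,0.45],[0,0,0,0,0,0,0.45],[0,0,0,0,0,0,0.45]]'
```

```text
time: 23.42
position: [623.1, 13.2, 29.7]
ee_rot: [179.9, -0.0, 88.1]
ft_force: [0.1, -1.4, 0.2]
finger_gap: 48.3
grip_force: 0.0
```

```bash
python3 -m jog '[[0.001,-0.001,0.003,0,0,0,0.45],[0,0,0,0,0,0,0.45],[0,0,0,0,0,0,1],[0,0,0,0,0,0,1],[0,0,0,0,0,0,1]]' 12
python3 -m jog '[[0,0,0,0,0,0,1],[0,0,0,0,0,0,1]]'
python3 - <<'E'
from h import *
# saucer: circle-ish brown blob in top + side pictures
for n,box in (("top",(420,225,475,275)),("side",(270,300,325,360))):
    I=cv2.imread(f"pics/{n}0.png"); H=cv2.cvtColor(I,cv2.COLOR_BGR2HSV); x0,y0,x1,y1=box
    m=np.zeros(I.shape[:2],'uint8'); m[y0:y1,x0:x1]=(((H[...,1]>90)&((H[...,0]<20)|(H[...,0]>170)))*255)[y0:y1,x0:x1]
    q=max(cv2.findContours(m,0,2)[0],key=cv2.contourArea); e=cv2.fitEllipse(q); print(n,e,onz(cam(n),*e[0],9))
E
```

```text
time: 23.83
position: [621.4, 14.2, 25.8]
ee_rot: [180.0, -0.0, 88.1]
ft_force: [-0.9, -0.3, -0.1]
finger_gap: 31.9
grip_force: 0.1
time: 24.0
position: [621.4, 14.2, 25.8]
ee_rot: [180.0, -0.0, 88.1]
ft_force: [0.3, -0.4, 1.4]
finger_gap: 31.4
grip_force: 12.0
top ((445.46551513671875, 250.8296356201172), (33.72228240966797, 35.27655029296875), 132.25730895996094) [ 502.00359216 -275.71870802    9.        ]
side ((297.1175842285156, 328.91546630859375), (38.53608703613281, 39.68390655517578), 63.05836868286133) [ 501.55486996 -278.35221881    9.        ]
```

```bash
python3 -m jog '[[0,0,-0.006,0,0,0,1],[0,0,-0.018,0,0,0,1],[0,0,-0.024,0,0,0,1],[0,0,-0.014,0,0,0,1],[0,0,-0.003,0,0,0,1]]' >/dev/null
python3 -m jog '[[-0.012,-0.0045,0,0,0,0,1],[-0.024,-0.009,0,0,0,0,1],[-0.036,-0.0134,0,0,0,0,1],[-0.036,-0.0134,0,0,0,0,1],[-0.036,-0.0134,0,0,0,0,1]]' >/dev/null
python3 -m jog '[[-0.036,-0.0134,0,0,0,0,1],[-0.036,-0.0134,0,0,0,0,1],[-0.036,-0.0134,0,0,0,0,1],[-0.024,-0.009,0,0,0,0,1],[-0.012,-0.0045,0,0,0,0,1]]' >/dev/null
python3 -m jog '[[-0.007,-0.0025,0,0,0,0,1],[0,0,0,0,0,0,1],[0,0,0,0,0,0,1],[0,0,0,0,0,0,1],[0,0,0,0,0,0,1]]'
python3 -c "
from h import *
go([502,-277,18.8]); cv2.imwrite('pics/w6.png',snapshot('wrist')[:,:,::-1])"
```

```text
time: 25.67
position: [502.0, -275.6, 90.5]
ee_rot: [-180.0, -0.0, 88.2]
ft_force: [-0.2, -0.9, -0.1]
finger_gap: 31.0
grip_force: 12.0
t 25.7 pos [ 502.  -275.6   90.5] rot [-180.    -0.    88.2] tool d [-1.4  0.1 71.7] rows 2 each [-0.0007  0.      0.0358]
```

View pics/w6.png

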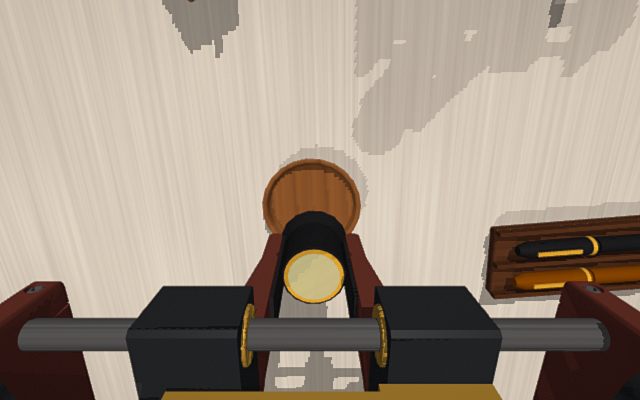

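The loupe is gripped with its lens at (314,276). The saucer rim spans columns 263–361 with its centre near (312,207), so it is aligned. Lowering.

```bash
python3 -c "
from h import *
print(onz(cam('wrist'),312,206,11))"
python3 -m jog '[[-0.001,0,0.01,0,0,0,1],[0,0,0.02,0,0,0,1],[0,0,0.02,0,0,0,1],[0,0,0.01,0,0,0,1],[0,0,0.005,0,0,0,1]]' >/dev/null
python3 -m jog '[[0,0,0.002,0,0,0,1],[0,0,0,0,0,0,1],[0,0,0,0,0,0,1],[0,0,0,0,0,0,1]]'
```

```text
[ 500.49772784 -276.23637233   11.        ]
time: 26.47
position: [502.0, -278.2, 24.4]
ee_rot: [179.9, 0.0, 88.1]
ft_force: [-0.6, 0.9, -0.2]
finger_gap: 31.3
grip_force: 12.0
```

```bash
python3 -m jog '[[0.001,-0.001,0.002,0,0,0,1],[0,0,0.0015,0,0,0,1],[0,0,0.001,0,0,0,1],[0,0,0,0,0,0,1],[0,0,0,0,0,0,1]]'
python3 -m jog '[[0,0,0.0005,0,0,0,1],[0,0,0,0,0,0,1],[0,0,0,0,0,0,1]]'
```

```text
time: 26.88
position: [500.4, -276.9, 19.1]
ee_rot: [-180.0, -0.0, 88.1]
ft_force: [-0.1, -0.1, -0.3]
finger_gap: 31.1
grip_force: 12.0
time: 27.13
position: [500.5, -276.9, 18.7]
ee_rot: [180.0, 0.0, 88.1]
ft_force: [-0.9, 0.1, 2.4]
finger_gap: 31.1
grip_force: 12.0
```

```bash
python3 -m jog '[[0,0,0,0,0,0,0.4],[0,0,0,0,0,0,0.4],[0,0,0,0,0,0,0.4],[0,0,0,0,0,0,0.4],[0,0,-0.006,0,0,0,0.4]]'
python3 -m jog '[[0,0,-0.02,0,0,0,0.4],[0,0,-0.035,0,0,0,0.4],[0,0,-0.03,0,0,0,0.4],[0,0,-0.015,0,0,0,0.4],[0,0,-0.005,0,0,0,0.4]]'
python3 - <<'E'
from h import *
cv2.imwrite('pics/w7.png',snapshot('wrist')[150:390,170:470,::-1])
E
```

```text
time: 27.55
position: [499.8, -276.5, 23.8]
ee_rot: [-179.9, -0.1, 88.1]
ft_force: [-0.9, 0.2, -0.2]
finger_gap: 52.6
grip_force: 0.0
time: 27.97
position: [502.1, -277.8, 133.1]
ee_rot: [179.7, 0.1, 88.1]
ft_force: [-0.0, -1.2, 0.2]
finger_gap: 52.5
grip_force: 0.0
```

View pics/w7.png

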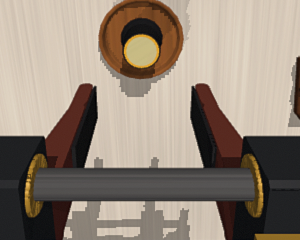

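The loupe stands upright inside the saucer, with its lens at (141,51) in the crop and the rim all around. On to the square bottle.

```bash
python3 -m jog '[[0.012,-0.002,0,0,0,0,0.4],[0.024,-0.0038,0,0,0,0,0.4],[0.036,-0.0058,0,0,0,0,0.4],[0.036,-0.0058,0,0,0,0,0.4],[0.036,-0.0058,0,0,0,0,0.4]]' >/dev/null
python3 -m jog '[[0.036,-0.0058,0,0,0,0,0.4],[0.036,-0.0058,0,0,0,0,0.4],[0.036,-0.0058,0,0,0,0,0.4],[0.036,-0.0058,0,0,0,0,0.4],[0.036,-0.0058,0,0,0,0,0.4]]' >/dev/null
python3 -m jog '[[0.036,-0.0058,0,0,0,0,0.4],[0.036,-0.0058,0,0,0,0,0.4],[0.036,-0.0058,0,0,0,0,0.4],[0.036,-0.0058,0,0,0,0,0.4],[0.024,-0.0038,0,0,0,0,0.4]]' >/dev/null
python3 -m jog '[[0.014,-0.002,0,0,0,0,0.4],[0.009,-0.0013,0,0,0,0,0.4],[0,0,0,0,0,0,0.4],[0,0,0,0,0,0,0.4],[0,0,0,0,0,0,0.4]]'
python3 -m jog '[[0,0,0,0,0,0,0.4],[0,0,0,0,0,0,0.4]]' >/dev/null
python3 -c "
from h import *
go([435.2,240.5,61.2])"
```

```text
time: 29.68
position: [434.8, 239.6, 128.9]
ee_rot: [-179.9, 0.1, 88.0]
ft_force: [0.6, -0.9, 0.2]
finger_gap: 52.6
grip_force: 0.0
t 29.9 pos [435.4 239.7 129.5] rot [-180.    0.   88.] tool d [ 0.8 -0.3 68.3] rows 2 each [ 0.0004 -0.0001  0.0341]
```

```bash
python3 -m jog '[[0,0,0.01,0,0,0,0.4],[0,0,0.02,0,0,0,0.4],[0,0,0.02,0,0,0,0.4],[0,0,0.01,0,0,0,0.4],[0,0,0.006,0,0,0,0.4]]' >/dev/null
python3 -m jog '[[0,0,0.002,0,0,0,0.4],[0,0,0,0,0,0,0.4],[0,0,0,0,0,0,0.4],[0,0,0,0,0,0,0.4]]' 20
python3 -m jog '[[0,0,0,0,0,0,0.4],[0,0,0,0,0,0,0.4]]'
```

```text
time: 30.6
position: [435.9, 240.9, 62.3]
ee_rot: [179.9, -0.0, 88.1]
ft_force: [0.3, -0.1, 0.5]
finger_gap: 52.7
grip_force: 0.0
time: 30.77
position: [435.8, 240.9, 62.1]
ee_rot: [179.9, -0.0, 88.1]
ft_force: [1.2, -0.7, 0.2]
finger_gap: 52.7
grip_force: 0.0
```

```bash
python3 -m jog '[[0,-0.0005,0.0008,0,0,0,0.4],[0,0,0,0,0,0,1],[0,0,0,0,0,0,1],[0,0,0,0,0,0,1],[0,0,0,0,0,0,1]]'
python3 -m jog '[[0,0,0,0,0,0,1],[0,0,0,0,0,0,1]]'
python3 - <<'E'
from h import *
import pickle
s=pickle.load(open("s5.pkl","rb")); c=cam("wrist",s); I=cv2.imread("pics/w5.png"); H=cv2.cvtColor(I,cv2.COLOR_BGR2HSV)
for k,(u,v) in enumerate([(262,145),(263,193),(263,238)]): print(k+1,onz(c,u,v,12), H[v,u], H[v,u+40])
P=np.float32([proj(c,[572+dx,13.0+dy,12]) for dx in(-40,40) for dy in (80,-80)])
W=cv2.getPerspectiveTransform(P,np.float32([(0,0),(0,640),(320,0),(320,640)]))
J=cv2.warpPerspective(I,W,(320,640)); cv2.imwrite("pics/rings.png",cv2.resize(J,(300,600)))
go([571.3,-32.9,135])
E
```

```text
time: 31.18
position: [434.9, 240.6, 60.8]
ee_rot: [-180.0, 0.0, 88.1]
ft_force: [-0.3, -0.2, 0.2]
finger_gap: 29.5
grip_force: 0.0
time: 31.35
position: [434.9, 240.7, 60.8]
ee_rot: [180.0, -0.0, 88.1]
ft_force: [0.9, 0.5, -0.2]
finger_gap: 27.7
grip_force: 20.0
1 [576.31523292  58.72103332  12.        ] [ 13 178 172] [ 16 145 232]
2 [573.64565635  14.2258759   12.        ] [ 13 179 170] [ 21 201 255]
3 [569.99049996 -31.4465322   12.        ] [ 13 176 170] [ 16 137 145]
t 31.4 pos [434.9 240.7  60.8] rot [180.   -0.   88.1] tool d [-268.8  145.5  -74.2] rows 7 each [-0.0384  0.0208 -0.0106]
```

View pics/rings.png

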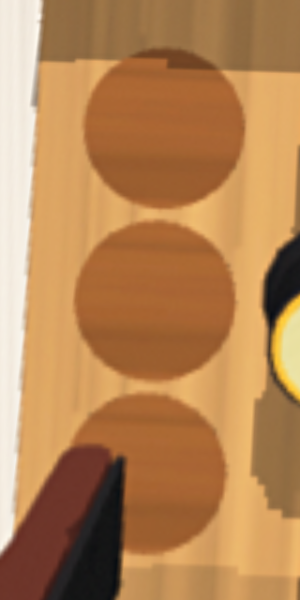

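The rectified floor shows the rings at (164,128), (155,300) and (147,473). That puts them at (575.7,58.9), (573.3,13.0) and (571.2,−33.1) in mm, which agrees with the recorded grasps.

```bash
python3 -m jog '[[0,0,-0.006,0,0,0,1],[0,0,-0.018,0,0,0,1],[0,0,-0.026,0,0,0,1],[0,0,-0.018,0,0,0,1],[0,0,-0.006,0,0,0,1]]' >/dev/null
python3 -m jog '[[-0.012,0.0065,0,0,0,0,1],[-0.024,0.013,0,0,0,0,1],[-0.034,0.0184,0,0,0,0,1],[-0.034,0.0184,0,0,0,0,1],[-0.034,0.0184,0,0,0,0,1]]' >/dev/null
python3 -m jog '[[-0.034,0.0184,0,0,0,0,1],[-0.034,0.0184,0,0,0,0,1],[-0.030,0.0162,0,0,0,0,1],[-0.02,0.0108,0,0,0,0,1],[-0.0125,0.0068,0,0,0,0,1]]' >/dev/null
python3 -m jog '[[0,0,0,0,0,0,1],[0,0,0,0,0,0,1],[0,0,0,0,0,0,1],[0,0,0,0,0,0,1],[0,0,0,0,0,0,1]]'
python3 -c "
from h import *
go([571.1,-32.9,70.3])"
```

```text
time: 33.02
position: [570.5, -31.4, 134.7]
ee_rot: [-180.0, -0.0, 88.2]
ft_force: [-0.3, -0.5, -0.5]
finger_gap: 27.6
grip_force: 20.0
t 33.0 pos [570.5 -31.4 134.7] rot [-180.    -0.    88.2] tool d [-1.5  0.7 64.4] rows 2 each [-0.0008  0.0003  0.0322]
```

```bash
python3 -m jog '[[0,0,0.01,0,0,0,1],[0,0,0.018,0,0,0,1],[0,0,0.018,0,0,0,1],[0,0,0.01,0,0,0,1],[0,0,0.004,0,0,0,1]]' >/dev/null
python3 -m jog '[[0,0,0,0,0,0,1],[0,0,0,0,0,0,1],[0,0,0,0,0,0,1],[0,0,0,0,0,0,1],[0,0,0,0,0,0,1]]'
```

```text
time: 33.85
position: [571.6, -32.7, 75.5]
ee_rot: [179.9, 0.0, 88.1]
ft_force: [-0.4, 0.7, -1.1]
finger_gap: 27.8
grip_force: 20.0
```

```bash
python3 -m jog '[[0,-0.0003,0.002,0,0,0,1],[0,0,0.0015,0,0,0,1],[0,0,0.001,0,0,0,1],[0,0,0,0,0,0,1],[0,0,0,0,0,0,1]]'
python3 -m jog '[[0,0,0.0005,0,0,0,1],[0,0,0,0,0,0,1],[0,0,0,0,0,0,1]]'
```

```text
time: 34.27
position: [570.6, -32.6, 70.1]
ee_rot: [-180.0, -0.0, 88.1]
ft_force: [-0.4, 0.6, -0.9]
finger_gap: 27.5
grip_force: 20.0
time: 34.52
position: [570.8, -32.6, 69.8]
ee_rot: [180.0, -0.0, 88.1]
ft_force: [-0.6, 0.3, -0.5]
finger_gap: 27.5
grip_force: 20.0
```

```bash
python3 -m jog '[[0,0.0002,0.0006,0,0,0,1],[0,0,0,0,0,0,1],[0,0,0,0,0,0,1]]'
```

```text
time: 34.77
position: [570.9, -32.6, 69.8]
ee_rot: [-180.0, 0.0, 88.1]
ft_force: [-2.4, 0.2, 4.8]
finger_gap: 27.3
grip_force: 20.0
```

```bash
python3 -m jog '[[0,0,0,0,0,0,0.4],[0,0,0,0,0,0,0.4],[0,0,0,0,0,0,0.4],[0,0,-0.006,0,0,0,0.4],[0,0,-0.02,0,0,0,0.4]]'
python3 -m jog '[[0,0,-0.022,0,0,0,0.4],[0,0,-0.014,0,0,0,0.4],[0,0,-0.004,0,0,0,0.4],[0.014,-0.0042,0,0,0,0,0.4],[0.028,-0.0083,0,0,0,0,0.4]]' >/dev/null
python3 -m jog '[[0.036,-0.0107,0,0,0,0,0.4],[0.036,-0.0107,0,0,0,0,0.4],[0.036,-0.0107,0,0,0,0,0.4],[0.036,-0.0107,0,0,0,0,0.4],[0.036,-0.0107,0,0,0,0,0.4]]' >/dev/null
python3 -m jog '[[0.036,-0.0107,0,0,0,0,0.4],[0.026,-0.0078,0,0,0,0,0.4],[0.014,-0.0042,0,0,0,0,0.4],[0.0106,-0.0032,0,0,0,0,0.4],[0,0,0,0,0,0,0.4]]' >/dev/null
python3 -m jog '[[0,0,0,0,0,0,0.4],[0,0,0,0,0,0,0.4],[0,0,0,0,0,0,0.4],[0,0,0,0,0,0,0.4]]'
python3 -c "
from h import *
go([489.3,278.9,58])"
```

```text
time: 35.18
position: [569.0, -32.5, 93.3]
ee_rot: [-179.7, -0.0, 88.1]
ft_force: [-0.3, 0.0, -0.2]
finger_gap: 52.6
grip_force: 0.0
time: 36.77
position: [489.8, 277.9, 135.1]
ee_rot: [-180.0, 0.0, 88.0]
ft_force: [-0.3, -0.2, -0.1]
finger_gap: 53.0
grip_force: 0.0
t 36.8 pos [489.8 277.9 135.1] rot [-180.    0.   88.] tool d [ 1.  -0.5 77.1] rows 2 each [ 0.0005 -0.0003  0.0386]
```

```bash
python3 -m jog '[[0,0,0.01,0,0,0,0.4],[0,0,0.022,0,0,0,0.4],[0,0,0.024,0,0,0,0.4],[0,0,0.012,0,0,0,0.4],[0,0,0.007,0,0,0,0.4]]' >/dev/null
python3 -m jog '[[0,0,0.002,0,0,0,0.4],[0,0,0,0,0,0,0.4],[0,0,0,0,0,0,0.4],[0,0,0,0,0,0,0.4],[0,0,0,0,0,0,0.4]]'
python3 -m jog '[[0,-0.0005,0,0,0,0,1],[0,0,0,0,0,0,1],[0,0,0,0,0,0,1],[0,0,0,0,0,0,1],[0,0,0,0,0,0,1]]' 20
python3 -c "
from h import *
go([573.8,12.8,135])"
```

```text
time: 37.6
position: [490.1, 279.3, 59.1]
ee_rot: [179.9, -0.1, 88.1]
ft_force: [0.3, 0.2, 0.1]
finger_gap: 52.8
grip_force: 0.0
time: 38.02
position: [489.1, 279.0, 58.4]
ee_rot: [180.0, -0.0, 88.1]
ft_force: [-0.1, 0.2, 2.7]
finger_gap: 35.2
grip_force: 20.0
t 38.0 pos [489.1 279.   58.4] rot [180.   -0.   88.1] tool d [-263.2   93.6  -76.6] rows 7 each [-0.0376  0.0134 -0.0109]
```

```bash
python3 -m jog '[[0,0,-0.006,0,0,0,1],[0,0,-0.018,0,0,0,1],[0,0,-0.026,0,0,0,1],[0,0,-0.02,0,0,0,1],[0,0,-0.006,0,0,0,1]]' >/dev/null
python3 -m jog '[[-0.014,0.005,0,0,0,0,1],[-0.028,0.01,0,0,0,0,1],[-0.036,0.0128,0,0,0,0,1],[-0.036,0.0128,0,0,0,0,1],[-0.036,0.0128,0,0,0,0,1]]' >/dev/null
python3 -m jog '[[-0.036,0.0128,0,0,0,0,1],[-0.034,0.0121,0,0,0,0,1],[-0.024,0.0085,0,0,0,0,1],[-0.013,0.0046,0,0,0,0,1],[-0.0063,0.0022,0,0,0,0,1]]' >/dev/null
python3 -m jog '[[0,0,0,0,0,0,1],[0,0,0,0,0,0,1],[0,0,0,0,0,0,1],[0,0,0,0,0,0,1],[0,0,0,0,0,0,1]]'
python3 -m jog '[[0,0,0.01,0,0,0,1],[0,0,0.018,0,0,0,1],[0,0,0.018,0,0,0,1],[0,0,0.01,0,0,0,1],[0,0,0.005,0,0,0,1]]' >/dev/null
python3 -m jog '[[0,0,0,0,0,0,1],[0,0,0,0,0,0,1],[0,0,0,0,0,0,1],[0,0,0,0,0,0,1],[0,0,0,0,0,0,1]]'
```

```text
time: 39.68
position: [573.4, 13.8, 134.2]
ee_rot: [-180.0, -0.0, 88.2]
ft_force: [-0.2, 0.7, -0.4]
finger_gap: 35.3
grip_force: 20.0
time: 40.52
position: [574.2, 12.6, 74.0]
ee_rot: [179.9, -0.0, 88.1]
ft_force: [0.4, 0.1, -0.5]
finger_gap: 35.4
grip_force: 20.0
```

```bash
python3 -m jog '[[0,0,0.002,0,0,0,1],[0,0,0.0015,0,0,0,1],[0,0,0.0015,0,0,0,1],[0,0,0,0,0,0,1],[0,0,0,0,0,0,1]]'
python3 -m jog '[[0,0,0.0005,0,0,0,1],[0,0,0,0,0,0,1],[0,0,0,0,0,0,1]]'
```

```text
time: 40.93
position: [573.5, 12.6, 68.0]
ee_rot: [-180.0, 0.0, 88.1]
ft_force: [0.1, -0.2, -1.9]
finger_gap: 35.3
grip_force: 20.0
time: 41.18
position: [573.7, 12.6, 67.7]
ee_rot: [-180.0, -0.0, 88.1]
ft_force: [-0.7, 0.5, -0.4]
finger_gap: 35.3
grip_force: 20.0
```

```bash
python3 -m jog '[[0,0,0.0005,0,0,0,1],[0,0,0,0,0,0,1],[0,0,0,0,0,0,1]]'
python3 -m jog '[[0,0,0.0004,0,0,0,1],[0,0,0,0,0,0,1],[0,0,0,0,0,0,1]]'
```

```text
time: 41.43
position: [573.8, 12.6, 67.4]
ee_rot: [180.0, -0.0, 88.1]
ft_force: [-0.9, -0.7, 3.3]
finger_gap: 35.5
grip_force: 20.0
time: 41.68
position: [573.8, 12.6, 67.4]
ee_rot: [180.0, -0.0, 88.1]
ft_force: [-2.9, 0.7, 7.4]
finger_gap: 34.9
grip_force: 20.0
```

```bash
python3 -m jog '[[0,0,0,0,0,0,0.4],[0,0,0,0,0,0,0.4],[0,0,0,0,0,0,0.4],[0,0,-0.006,0,0,0,0.4],[0,0,-0.02,0,0,0,0.4]]'
python3 -m jog '[[0,0,-0.022,0,0,0,0.4],[0,0,-0.016,0,0,0,0.4],[0,0,-0.005,0,0,0,0.4],[0.015,-0.002,0,0,0,0,0.4],[0.03,-0.0041,0,0,0,0,0.4]]' >/dev/null
python3 -m jog '[[0.037,-0.0051,0,0,0,0,0.4],[0.037,-0.0051,0,0,0,0,0.4],[0.037,-0.0051,0,0,0,0,0.4],[0.037,-0.0051,0,0,0,0,0.4],[0.037,-0.0051,0,0,0,0,0.4]]' >/dev/null
python3 -m jog '[[0.037,-0.0051,0,0,0,0,0.4],[0.022,-0.003,0,0,0,0,0.4],[0.0122,-0.0017,0,0,0,0,0.4],[0,0,0,0,0,0,0.4],[0,0,0,0,0,0,0.4]]' >/dev/null
python3 -m jog '[[0,0,0,0,0,0,0.4],[0,0,0,0,0,0,0.4],[0,0,0,0,0,0,0.4],[0,0,0,0,0,0,0.4]]'
python3 -c "
from h import *
go([542.3,315,65.5])"
```

```text
time: 42.1
position: [571.6, 12.6, 90.8]
ee_rot: [-179.7, 0.0, 88.1]
ft_force: [-1.0, 0.7, 0.5]
finger_gap: 52.7
grip_force: 0.0
time: 43.68
position: [542.8, 313.9, 135.8]
ee_rot: [-180.0, 0.0, 88.0]
ft_force: [0.4, 0.0, 0.4]
finger_gap: 52.6
grip_force: 0.0
t 43.7 pos [542.8 313.9 135.8] rot [-180.    0.   88.] tool d [ 1.1 -0.5 70.3] rows 2 each [ 0.0005 -0.0003  0.0352]
```

```bash
python3 -m jog '[[0,0,0.01,0,0,0,0.4],[0,0,0.02,0,0,0,0.4],[0,0,0.02,0,0,0,0.4],[0,0,0.012,0,0,0,0.4],[0,0,0.006,0,0,0,0.4]]' >/dev/null
python3 -m jog '[[0,0,0.002,0,0,0,0.4],[0,0,0,0,0,0,0.4],[0,0,0,0,0,0,0.4],[0,0,0,0,0,0,0.4],[0,0,0,0,0,0,0.4]]'
python3 -m jog '[[0,-0.0005,0,0,0,0,1],[0,0,0,0,0,0,1],[0,0,0,0,0,0,1],[0,0,0,0,0,0,1],[0,0,0,0,0,0,1]]' 20
python3 -m jog '[[0,0,0,0,0,0,1],[0,0,0,0,0,0,1]]'
python3 -c "
from h import *
go([576,59.1,140])"
```

```text
time: 44.52
position: [543.0, 315.4, 66.7]
ee_rot: [179.9, -0.0, 88.1]
ft_force: [0.3, 0.7, -0.3]
finger_gap: 53.2
grip_force: 0.0
time: 44.93
position: [542.0, 315.1, 65.9]
ee_rot: [180.0, -0.0, 88.1]
ft_force: [0.6, -0.6, 0.0]
finger_gap: 25.9
grip_force: 20.0
time: 45.1
position: [542.1, 315.1, 65.9]
ee_rot: [180.0, -0.0, 88.1]
ft_force: [-0.4, 0.4, 0.8]
finger_gap: 26.1
grip_force: 20.0
t 45.1 pos [542.1 315.1  65.9] rot [180.   -0.   88.1] tool d [-254.7   42.6  -74.2] rows 7 each [-0.0364  0.0061 -0.0106]
```

```bash
python3 -m jog '[[0,0,-0.006,0,0,0,1],[0,0,-0.018,0,0,0,1],[0,0,-0.026,0,0,0,1],[0,0,-0.018,0,0,0,1],[0,0,-0.006,0,0,0,1]]' >/dev/null
python3 -m jog '[[-0.014,0.0023,0,0,0,0,1],[-0.028,0.0047,0,0,0,0,1],[-0.036,0.006,0,0,0,0,1],[-0.036,0.006,0,0,0,0,1],[-0.036,0.006,0,0,0,0,1]]' >/dev/null
python3 -m jog '[[-0.036,0.006,0,0,0,0,1],[-0.030,0.005,0,0,0,0,1],[-0.022,0.0037,0,0,0,0,1],[-0.0117,0.002,0,0,0,0,1],[-0.005,0.001,0,0,0,0,1]]' >/dev/null
python3 -m jog '[[0,0,0,0,0,0,1],[0,0,0,0,0,0,1],[0,0,0,0,0,0,1],[0,0,0,0,0,0,1],[0,0,0,0,0,0,1]]'
python3 -m jog '[[0,0,0.01,0,0,0,1],[0,0,0.018,0,0,0,1],[0,0,0.018,0,0,0,1],[0,0,0.01,0,0,0,1],[0,0,0.004,0,0,0,1]]' >/dev/null
python3 -m jog '[[0,0,0,0,0,0,1],[0,0,0,0,0,0,1],[0,0,0,0,0,0,1],[0,0,0,0,0,0,1],[0,0,0,0,0,0,1]]'
```

```text
time: 46.77
position: [575.9, 60.1, 139.8]
ee_rot: [-180.0, -0.0, 88.1]
ft_force: [-0.2, -0.0, -1.2]
finger_gap: 26.1
grip_force: 20.0
time: 47.6
position: [576.6, 59.1, 80.6]
ee_rot: [179.9, -0.0, 88.1]
ft_force: [0.1, -0.4, -2.1]
finger_gap: 25.8
grip_force: 20.0
```

```bash
python3 -m jog '[[0,-0.0002,0.002,0,0,0,1],[0,0,0.0015,0,0,0,1],[0,0,0.001,0,0,0,1],[0,0,0,0,0,0,1],[0,0,0,0,0,0,1]]'
python3 -m jog '[[0,0,0.0005,0,0,0,1],[0,0,0,0,0,0,1],[0,0,0,0,0,0,1]]'
```

```text
time: 48.02
position: [575.8, 59.1, 75.2]
ee_rot: [-180.0, 0.0, 88.1]
ft_force: [-0.7, 0.0, -1.6]
finger_gap: 25.5
grip_force: 20.0
time: 48.27
position: [576.0, 59.1, 74.9]
ee_rot: [180.0, -0.0, 88.1]
ft_force: [0.3, 0.4, -1.3]
finger_gap: 25.4
grip_force: 20.0
```

```bash
python3 -m jog '[[0,0,0.0005,0,0,0,1],[0,0,0,0,0,0,1],[0,0,0,0,0,0,1]]'
python3 -m jog '[[0,0,0.0003,0,0,0,1],[0,0,0,0,0,0,1],[0,0,0,0,0,0,1]]'
```

```text
time: 48.52
position: [576.0, 59.1, 74.8]
ee_rot: [180.0, -0.0, 88.1]
ft_force: [-2.0, 0.3, 5.7]
finger_gap: 25.3
grip_force: 20.0
time: 48.77
position: [576.1, 59.1, 74.8]
ee_rot: [180.0, -0.0, 88.1]
ft_force: [-3.4, -0.2, 8.3]
finger_gap: 25.2
grip_force: 20.0
```

Contact. Release, rise, and move the arm aside for a check. The target is toward −y, (593,−9,260), as in the first wrist view.

```bash
python3 -m jog '[[0,0,0,0,0,0,0.4],[0,0,0,0,0,0,0.4],[0,0,0,0,0,0,0.4],[0,0,-0.006,0,0,0,0.4],[0,0,-0.02,0,0,0,0.4]]' >/dev/null
python3 -m jog '[[0,0,-0.03,0,0,0,0.4],[0,0,-0.035,0,0,0,0.4],[-0.015,0.003,-0.035,0,0,0,0.4],[-0.02,0.005,-0.03,0,0,0,0.2],[-0.02,0.006,-0.02,0,0,0,0]]' >/dev/null
python3 -m jog '[[-0.014,0.003,-0.01,0,0,0,0],[0,0,0,0,0,0,0],[0,0,0,0,0,0,0],[0,0,0,0,0,0,0],[0,0,0,0,0,0,0]]'
python3 - <<'E'
from h import *
s=ctrl.state(); I=snapshot("wrist")[:,:,::-1].copy(); c=cam("wrist",s)
for u,v,z,n in [(0,0,0,'')][:0]: pass
S=snapshot("side")[:,:,::-1]
for n,(X,Y,z) in dict(round=(575.9,59,106),talc=(573.5,13,96),square=(571.2,-33,102)).items():
    print(n,proj(c,[X,Y,z]).round(1)); 
    u,v=proj(c,[X,Y,z]).round().astype(int); cv2.circle(I,(u,v),2,(0,0,255),-1)
cv2.imwrite("pics/f.png",np.hstack([cv2.resize(I[50:240,250:430],(400,422),interpolation=2),cv2.resize(S[150:350,240:410],(359,422),interpolation=2)]))
E
```

```text
time: 50.02
position: [589.3, -9.7, 258.0]
ee_rot: [-179.8, -0.0, 88.1]
ft_force: [-0.6, 0.6, -0.0]
finger_gap: 87.5
grip_force: 0.0
round [297.9 113. ]
talc [298.2 158.9]
square [297.8 203.3]
```

View pics/f.png

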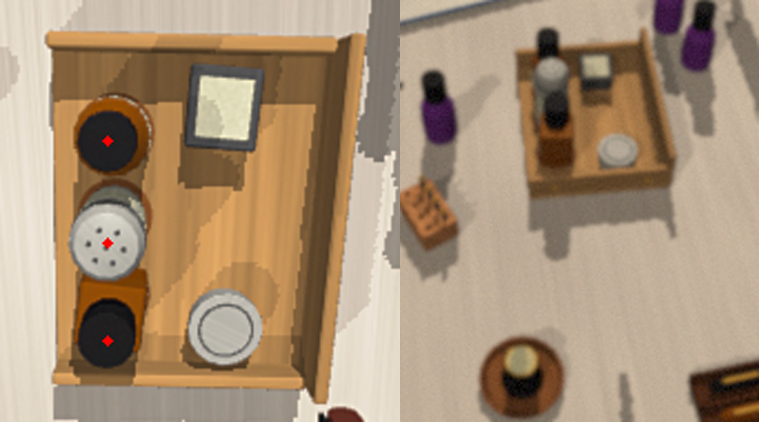

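All three stand back on their spots with the red targets at their top centres. The loupe is upright in the saucer and both low tins look unmoved. Handing in.

```bash
python3 -c "
from bench import job_done
print(job_done())"
```

```text
the job is handed in; nothing more can be done
None
```

The job is handed in at about 50 s: the loupe stands wide end down inside the saucer rim, and the round bottle, talc tin and square bottle are upright on their original rings. The two low tins were not moved.

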